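Close the pantry bin's folded-back lid leaf and slide the bin home

TASK

The dark two-compartment bin stands pulled out on its tracks with its hinged lid leaf folded back over the fixed half of the lid. While the bin is still pulled out, flip the leaf over the spine with a fingertip under its overhanging lip until it lies flat over the open compartment, then push the bin by its front until it is fully home under the little steel shelf. Grip nothing, keep the fingers off the leaf's white inside face, which is the food side, and leave the jar, measuring cup, creamer, mortar, spice jar and can standing where they are.

Things in the scene. Friction and masses are not known exactly. Their poses are not given: they have to be found in the camera images.
- bin_spine (a point): On the lid's hinge axis (spine), half-way along it, 122 mm above the work surface, level with the top of the fixed half of the lid. Rides with the bin, axes: x from the bin's front to its back, along spine and tracks; y to the bin's left; z up. The fixed lid half covers y 0 to +130 mm, flush with the bin's left wall; the open compartment (packets in it) is y 0 to -130
- lid (a joint): Angle of the dark hinged leaf, rad: 0 shut flat over the open compartment (y < 0), 1.57 upright, 3.14 folded back flat on the fixed half (y > 0); starts 2.98 to 3.12. The leaf is 220 mm long (x), reaches from 5 to 150 mm from the spine, 4 mm thick plus 2 mm white lining inside. Stiff hinge: stays at any angle, up to 3 N at its edge moves it. Shut, its dark outside faces up at spine height
- lid_lip (a point): Middle of the leaf's free edge, on its dark outer surface, 150 mm from the spine. Folded back, the leaf lies white side up and its lip stands 20 mm out past the bin's left wall, its dark underside at least 122 mm above the work surface, nothing below: a fingertip slanted towards the bin reaches under it
- lid_lining: White lining on the leaf's inside (food side), 214 x 138 mm, reaching from 8 to 146 mm from the spine; it faces up while the leaf is folded back. Fingers must not touch it. Its origin lies on the spine
- bin (a joint): How far the bin has been slid in from its farthest-out place, m: 0 farthest out, 0.20 fully home against its stop; starts 0 to 0.03. It slides stiffly (about 4 N) and stays where it is left. Dark plastic bin, 220 mm deep (x), 260 mm wide (y), underside 16 mm and rim 116 mm above the work surface
- bin_front (a point): Centre of the bin's flat front face (110 mm in front of bin_spine), 66 mm above the work surface; the face is 260 mm wide and spans heights 16 to 116 mm. Pushed along the bin's +x it sends the bin home
- rack: Fixed steel rack. Origin on the work surface, under bin_spine when joint bin is 0.02; axes parallel to the bin's. Two 14 mm high tracks (y +-105 mm, x -105 to 315), posts at x 165 and 325, y +-178, a shelf over x 145 to 340, y +-193, 140 to 162 mm up, tins on it up to 230 mm. With the bin home its front is at x = 70, clear in front of the shelf
- jar: Bystander: empty glass mason jar with a metal cap, 80 mm across, 126 mm tall; origin at the centre of its underside
- measuring_cup: Bystander: aluminium measuring cup, 80 mm across, 63 mm tall, loop handle; origin at the centre of its underside
- creamer: Bystander: white ceramic creamer, 80 mm across, 88 mm tall, loop handle; origin at the centre of its underside
- mortar: Bystander: small wooden mortar with pestle in it, 84 mm across, 123 mm tall; origin at the centre of its underside
- spice_jar: Bystander: amber spice jar with a red cap, 44 mm across, 95 mm tall; origin at the centre of its underside
- can: Bystander: tin can with a green label, 66 mm across, 100 mm tall; origin at the centre of its underside

How it is judged:
By the outcome, as a careful person would: the job done as asked, in the order asked, and still so for the second after the job is handed in, with the robot touching nothing.
It also fails if it takes over 64 s, if anything falls off the work surface, if the arm or the gripper's body presses on something with over 40 N, if the wrist force passes 120 N, or if a joint passes its speed limit or range.

ROBOT

A 6-joint arm with a two-finger parallel gripper is mounted at the origin on the work surface. World frame = base frame: x ahead of the robot, y to its left, z up, the work surface at z = 0. Lengths are in mm, angles in rad, forces in N, time in s.
With the tool pointing down it reaches from about 275 to 750 mm from the base axis. Payload 10.2 kg.
Tool frame: the origin (TCP) lies at the centre of the arm's flange, where the gripper is bolted on; the fingertips stand ctrl.tip_reach ahead of it and the grasp point (between the pads) lies 155 mm ahead of it (ctrl.tip_reach is the distance from the TCP to the fingertips, in mm); z points along the fingers, y is the direction in which the jaws open and shut (so a half turn about z gives the same grasp; the last joint's range is limited). The gripper opens to 85 mm and grips with 20 to 120 N. Pads are 22 mm wide; open, the fingers measure 114 mm over their backs; the gripper's body (76 mm by 85 mm) begins 54 mm behind the grasp point. The pads swing forward as they close: fully open they stand 13 mm farther back than shut.
Start: joints at [-1.34, 0.313, 1.498, -0, 1.331, -0.223], TCP at [230.141, -471.877, 404.694] pointing down, gripper open.
Joint ranges: [-2.94, 2.94], [-0.97, 2.17], [0.19, 2.56], [-1.23, 4.37], [0.02, 3.11], [-2.88, 2.88]. Speed limits (rad/s): [2.39, 2.39, 3.01, 3.14, 3.14, 3.14].

INTERFACE

Orientations are given as a unit quaternion [w, x, y, z].
In Python, from rig import ctrl, viewer gives the robot as it stands.
- The arm moves only by the tool drive_tool, never from a script. Its argument "rows" is a list that holds one entry, the list of rows, each a list of 6 numbers: the shift along the world's x, y, z normalised to -1 to 1, where 1 is 0.1 m, then the turn, a rotation vector about the world's x, y, z normalised to -1 to 1, where 1 is 90 degrees. A call has 1 to 10 rows; each row is the pose to reach, as a shift and turn from the pose measured when the call began; what a row does not reach only later rows make up. A row lasts 1/8 s, in which the tool goes at most 62.5 mm and 10.7 degrees, less where a joint would pass 70% of its speed; a pose out of reach is approached as far as the arm can. A call with a number of a shift or a turn outside -1 to 1 is refused whole. A call with a gripper value outside its range is refused whole. "fingers" is the opening, from -1 (shut) to 1 (fully open), set as the call begins (left out, the last holds). The fingers move at their own pace and stop on an object; "force" is the grip in N (left out, the last holds). Time passes only in rows, so rows that repeat a pose let the fingers close. It gives the time, the measured TCP pose, the force and the opening at its end, in the units of the state.
- ctrl.sense(): the state, without advancing time (a new reading comes with each control period).
- viewer.capture(name): name is "side" or "top"; returns the picture (480x640x3 uint8, red, green, blue); there is no depth.
- viewer.calibration(name): a dict with "mtx" (3x3 intrinsics, pixels), "extrinsics" (4x4, takes a point from camera to world coordinates). Camera axes: x right, y up, looking along -z (the intrinsics and any distortion apply to the point x, -y, -z); pixel columns grow to the right and rows downward; lengths in mm; the calibration is good to about 2 mm. A picture is of the moment at which its call begins. calibration takes no time and is no camera call.
- ctrl.finish_job(): hands the job in, once; it reports no verdict.
The state is a dict: "time_s": time; "joints": joint angles; "dq": joint speeds; "tau": joint torques, N m; "eef_pos": TCP position; "ee_rot": TCP orientation; "force": force on the tool from outside, world axes, zero at the start; "wrist_torque": the same for the moment, N m; "grip_width": opening from 0.0 (shut) to 1.0 (fully open).
Only numpy, scipy, OpenCV 4.12 (cv2) and the standard library are available. Lean on these libraries where they do the work, as an engineer would, in place of code of your own. Each camera call takes 0.05 s, during which the arm holds its last target.

## Working session

There is one attempt and no reset: what is moved stays moved. The work goes in short steps, Python scripts to look and compute and a tool call to move; the robot and the scene stay as the last step left them, time stands still between calls to the robot, and variables do not carry over. Pictures are saved under pics/ and viewed, and the job is handed in when it is done.

Besides the shell and the picture viewer there is one more tool, called after "Call:" as name(argument=value, ...) on one line, values as JSON. drive_tool: Moves the arm, as the interface text tells. Scaled input: -1 to 1 covers 0.1 m each way for a shift and 90 degrees each way for a turn. Its arguments: {"type":"object","properties":{"rows":{"type":"array","items":{"type":"array","items":{"type":"array","items":{"type":"number"}}}},"fingers":{"type":"number"},"force":{"type":"number"}},"required":["rows"]}

```bash
ls; mkdir -p pics
python3 - <<'E'
from rig import ctrl, viewer
import cv2
print(ctrl.sense(), ctrl.tip_reach)
for n in("side","top"):
    im=viewer.capture(n); cv2.imwrite(f"pics/{n}0.png",im[:,:,::-1]); c=viewer.calibration(n); print(n,c)
E
```

```text
pics
{'time_s': 0.0, 'joints': array([-1.34040053e+00,  3.13440651e-01,  1.49843075e+00,  3.00587710e-05,
        1.33104076e+00, -2.23405458e-01]), 'dq': array([ 1.60554864e-03,  5.07092187e-04, -8.92212966e-06, -7.61986353e-05,
        2.61275360e-04, -1.63975430e-04]), 'tau': array([-2.02954601e-03, -4.12272727e+01, -2.59746730e+01, -3.82547305e-04,
        3.97802331e-03, -1.60205724e-05]), 'eef_pos': array([ 230.13124792, -471.82750749,  404.14210851]), 'ee_rot': array([-6.59797749e-04,  9.74368898e-01,  2.24955142e-01,  1.22911027e-05]), 'force': array([ 0.21625361, -0.35767468, -0.75811214]), 'wrist_torque': array([-0.01946174, -0.01017689, -0.00241752]), 'grip_width': 0.9981008990789969} 173.4
side {'mtx': array([[464.54319802,   0.        , 310.88318992],
       [  0.        , 464.54319802, 242.47414551],
       [  0.        ,   0.        ,   1.        ]]), 'extrinsics': array([[-9.86997253e-01,  1.33052997e-01, -9.01849320e-02,
         4.78322502e+02],
       [-1.59825562e-01, -7.52701912e-01,  6.38667066e-01,
         7.50695448e+02],
       [ 1.70941965e-02,  6.44776497e-01,  7.64179990e-01,
         9.39132783e+02],
       [ 0.00000000e+00,  0.00000000e+00,  0.00000000e+00,
         1.00000000e+00]])}
top {'mtx': array([[526.06752236,   0.        , 321.08746947],
       [  0.        , 526.06752236, 240.07764697],
       [  0.        ,   0.        ,   1.        ]]), 'extrinsics': array([[-7.28740057e-02,  9.73757472e-01, -2.15605579e-01,
         2.84054641e+02],
       [-9.97327204e-01, -7.22932011e-02,  1.05896314e-02,
         5.75362870e+01],
       [-5.27508482e-03,  2.15801019e-01,  9.76423112e-01,
         1.47716137e+03],
       [ 0.00000000e+00,  0.00000000e+00,  0.00000000e+00,
         1.00000000e+00]])}
```

View pics/side0.png

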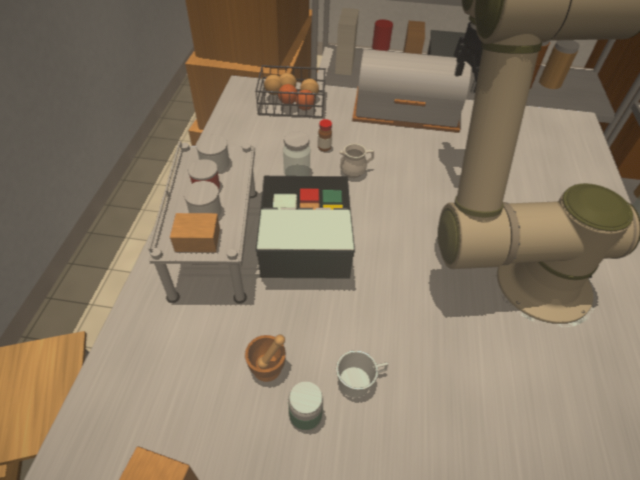

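View pics/top0.png

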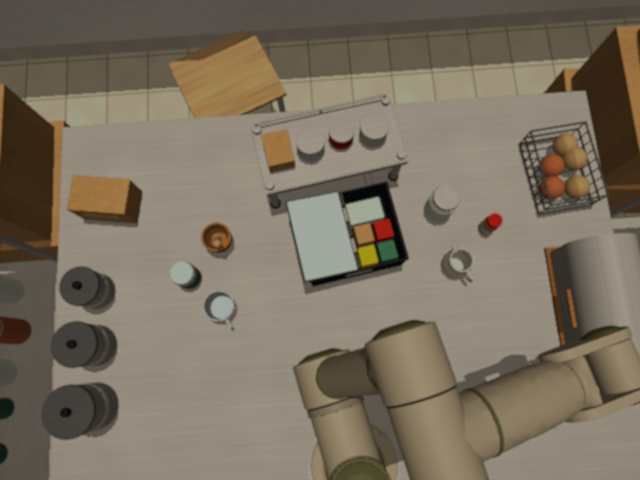

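The side view shows the leaf's white face at about (258–352, 210–250). In the top view it sits at about (288–355, 193–280), with the open compartment to its right. I'll zoom in to get the corners.

Run:
```python
import cv2
a=cv2.imread("pics/top0.png")[170:300,270:420]; cv2.imwrite("pics/tz.png",cv2.resize(a,None,fx=5,fy=4.6,interpolation=cv2.INTER_CUBIC))
a=cv2.imread("pics/side0.png")[165:285,245:365]; cv2.imwrite("pics/sz.png",cv2.resize(a,None,fx=5,fy=5,interpolation=cv2.INTER_CUBIC))
```

```text
(no output)
```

View pics/tz.png

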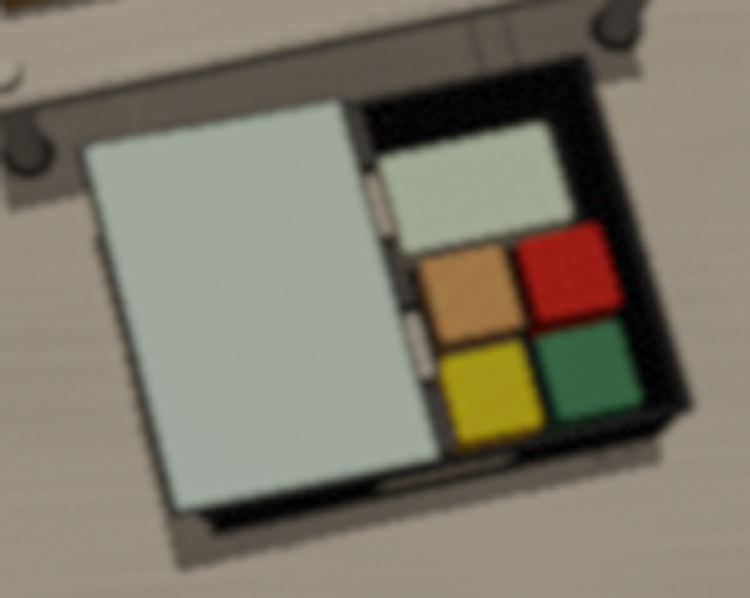

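View pics/sz.png

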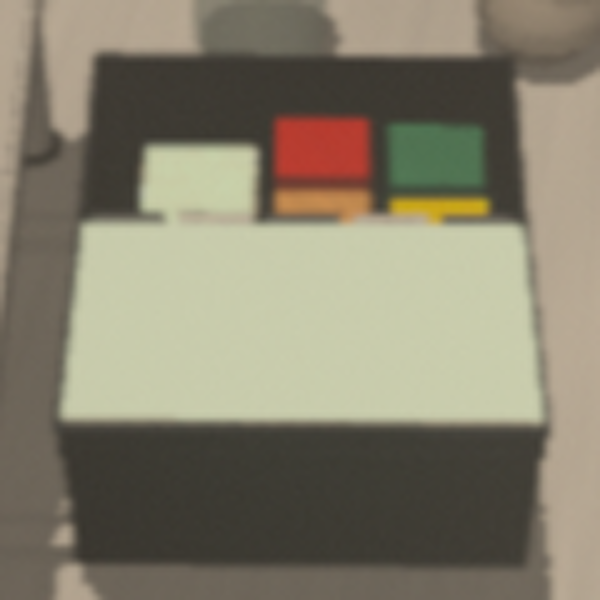

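```bash
cat > h.py <<'E'
import numpy as np
from rig import ctrl, viewer
def proj(n,P):
    c=viewer.calibration(n);E=c["extrinsics"];K=c["mtx"]
    q=(np.atleast_2d(P)-E[:3,3])@E[:3,:3]; q=q*[1,-1,-1]; u=q@K.T; return u[:,:2]/u[:,2:]
def ray(n,uv,z):
    c=viewer.calibration(n);E=c["extrinsics"];K=c["mtx"]
    d=np.linalg.inv(K)@[*uv,1]; d=E[:3,:3]@(d*[1,-1,-1]); o=E[:3,3]; return o+d*(z-o[2])/d[2]
def leaf(th,x,r,t):
    return [x,-r*np.cos(th)-t*np.sin(th),r*np.sin(th)-t*np.cos(th)]
def toW(p,L):
    c,s=np.cos(p[2]),np.sin(p[2]); L=np.atleast_2d(L)
    return L@np.array([[c,s,0],[-s,c,0],[0,0,1]])+[p[0],p[1],122]
E
python3 - <<'E'
from h import *
from scipy.optimize import least_squares
T=np.array([(87,148),(340,100),(440,458),(178,510),(585,60),(690,408)],float)
T=(T+.5)/[5,4.6]-.5+[270,170]
S=np.array([(60,420),(81,222),(525,222),(545,423),(95,55),(514,58)],float); S=(S+.5)/5-.5+[245,165]
def pts(p):
    th=p[3]
    L=[leaf(th,107,146,6),leaf(th,107,8,6),leaf(th,-107,8,6),leaf(th,-107,146,6),[110,-130,-6],[-110,-130,-6]]
    return toW(p,L)
f=lambda p: np.r_[(proj("top",pts(p))-T).ravel(),(proj("side",pts(p))-S).ravel()]
r=least_squares(f,[450,80,0.2,3.05]); p=r.x; print(p,r.fun.reshape(-1,2).round(1))
f2=lambda p: f(p)[:12]; print(least_squares(f2,r.x).x); f3=lambda p: f(p)[12:]; print(least_squares(f3,r.x).x)
print("lip",toW(p,[leaf(p[3],a,150,0) for a in(-110,0,110)]))
print("front", toW(p,[[-110,0,-56]]))
for n,uv,z in [("jar",(445,195),126),("spice",(494,220),95),("cream",(460,258),88),("mortar",(216,238),70),("can",(184,273),100),("cup",(221,307),63)]:
    w=ray("top",uv,z); print(n,w, "local",(np.array([[np.cos(p[2]),np.sin(p[2])],[-np.sin(p[2]),np.cos(p[2])]])@(w[:2]-p[:2])))
# shelf front corners
for uv in [(269,186),(403,156),(256,129),(386,100)]: 
    w=ray("top",uv,162); print(w,(np.array([[np.cos(p[2]),np.sin(p[2])],[-np.sin(p[2]),np.cos(p[2])]])@(w[:2]-p[:2])))
E
```

```text
[ 6.05069845e+02 -3.48507640e+01  1.62262240e-01  3.02358158e+00] [[ 0.2  0.2]
 [-0.1  0.8]
 [-0.3 -0.2]
 [ 0.4 -0.1]
 [-0.4 -1.4]
 [ 0.3  0.5]
 [-0.  -0.2]
 [ 0.4 -0. ]
 [-0.2  0.9]
 [-0.2  0.1]
 [ 0.3 -0.6]
 [-0.1 -0.2]]
[ 6.05108292e+02 -3.49884782e+01  1.57942786e-01  3.03396891e+00]
[ 6.05179094e+02 -3.47891369e+01  1.66225341e-01  3.02357657e+00]
lip [[472.4506403   94.3786815  139.66060197]
 [581.00571786 112.14930712 139.66060197]
 [689.56079543 129.91993275 139.66060197]]
front [[496.51476782 -52.6213896   66.        ]]
jar [ 681.13067194 -297.02586723  126.        ] local [  32.70703017 -271.01897402]
spice [ 610.12411766 -428.62390908   95.        ] local [ -58.62662021 -389.417199  ]
cream [ 514.16217244 -325.27002484   88.        ] local [-136.63110406 -271.91817424]
mortar [621.95324679 329.50766437  70.        ] local [ 75.52414702 356.84480768]
can [525.9761684  411.14484195 100.        ] local [ -6.00362998 452.9148338 ]
cup [432.95703466 323.1369593   63.        ] local [-112.0186701   381.09033993]
[729.35552459 168.85780119 162.        ] [155.56245631 180.95422561]
[ 786.10463885 -189.98883004  162.        ] [ 153.59405049 -182.34660304]
[892.32851948 195.44193952 162.        ] [320.6893915  180.86069033]
[ 950.34902595 -161.13229278  162.        ] [ 320.34278597 -180.4029837 ]
```

The fit is good, with residuals under 1.5 px and both cameras agreeing:

| Quantity | Value |
|---|---|
| Spine | about (605, -35) |
| Yaw | about 9.3° |
| Leaf angle | about 3.02 rad |
| Lip | about 140 mm up |

Next I'll close the fingers and travel high in front of the bin to its left side.

Call:
drive_tool(rows=[[[0.35,0.5,0.1,0,0,0.05],[0.7,1,0.2,0,0,0.1],[0.7,1,0.2,0,0,0.1]]], fingers=-1, force=20)

```text
time_s: 0.48
eef_pos: [301.7, -369.3, 425.0]
ee_rot: [-0.0, 0.953, 0.303, 0.0]
force: [-0.9, -0.8, -0.3]
grip_width: 0.378
```

Call:
drive_tool(rows=[[[0.3,0.5,0,0,0,0.05],[0.6,1,0,0,0,0.1],[0.6,1,0,0,0,0.1]]])

```text
time_s: 0.85
eef_pos: [362.7, -267.5, 424.8]
ee_rot: [-0.0, 0.925, 0.379, 0.0]
force: [-0.7, -0.2, 1.1]
grip_width: -0.0
```

Call:
drive_tool(rows=[[[0.1,0.55,0,0,0,0.05],[0.2,1,0,0,0,0.1],[0.2,1,0,0,0,0.1]]])

```text
time_s: 1.23
eef_pos: [382.7, -166.7, 424.8]
ee_rot: [-0.0, 0.892, 0.451, 0.0]
force: [0.2, -0.4, 0.4]
grip_width: 0.001
```

Call:
drive_tool(rows=[[[0,0.55,0,0,0,0.05],[0,1,0,0,0,0.1],[0,1,0,0,0,0.1]]])

```text
time_s: 1.6
eef_pos: [382.7, -66.4, 424.7]
ee_rot: [-0.0, 0.854, 0.52, 0.0]
force: [-0.3, -0.5, -0.3]
grip_width: 0.002
```

Call:
drive_tool(rows=[[[0,0.55,0,0,0,0.05],[0,1,0,0,0,0.1],[0,1,0,0,0,0.1]]])

```text
time_s: 1.98
eef_pos: [383.2, 33.8, 424.6]
ee_rot: [-0.0, 0.81, 0.586, -0.0]
force: [0.8, -0.2, -0.2]
grip_width: 0.003
```

Call:
drive_tool(rows=[[[0,0.55,0,0,0,0.05],[0,1,0,0,0,0.1],[0,1,0,0,0,0.1]]])

```text
time_s: 2.35
eef_pos: [384.0, 133.8, 424.4]
ee_rot: [-0.0, 0.762, 0.648, -0.0]
force: [-0.1, 0.0, 0.0]
grip_width: -0.001
```

Call:
drive_tool(rows=[[[0,0.55,0,0,0,0.05],[0,1,0,0,0,0.1],[0,1,0,0,0,0.1]]])

```text
time_s: 2.72
eef_pos: [385.3, 233.7, 423.9]
ee_rot: [-0.0, 0.709, 0.706, -0.001]
force: [-0.4, -0.8, -0.1]
grip_width: 0.0
```

```bash
python3 -c "
from h import *
s=ctrl.sense()
for k in('time_s','joints','eef_pos','ee_rot','force','grip_width'):print(k,np.round(s[k],3))"
```

```text
time_s 2.725
joints [ 0.284  0.133  1.674 -0.     1.337  0.289]
eef_pos [385.266 233.664 423.851]
ee_rot [-0.     0.709  0.706 -0.001]
force [-0.437 -0.774 -0.082]
grip_width 0.0
```

Call:
drive_tool(rows=[[[0.15,0.1,0,-0.1,-0.02,0.0],[0.3,0.2,0,-0.2,-0.04,0.0],[0.45,0.3,0,-0.3,-0.06,0.0],[0.6,0.4,0,-0.4,-0.08,0.0],[0.8,0.5,0,-0.5,-0.09,0.0],[0.9,0.6,0,-0.6,-0.1,0],[0.9,0.6,0,-0.66,-0.11,0],[0.9,0.6,0,-0.66,-0.11,0]]])

```text
time_s: 3.72
eef_pos: [476.7, 291.5, 423.2]
ee_rot: [0.408, 0.614, 0.609, -0.293]
force: [0.1, -0.9, -0.9]
grip_width: -0.002
```

```bash
cat > st.py <<'E'
from h import *
from scipy.spatial.transform import Rotation as R
P=[605.07,-34.85,.1623]
s=ctrl.sense()
for k in('time_s','joints','eef_pos','ee_rot','force'):print(k,np.round(s[k],3))
q=s['ee_rot'];M=R.from_quat([*q[1:],q[0]]).as_matrix()
c,sn=np.cos(P[2]),np.sin(P[2]);Z=np.array([[c,sn,0],[-sn,c,0],[0,0,1]])
L=lambda p:Z@(np.array(p)-[P[0],P[1],122])
tip=s['eef_pos']+M[:,2]*ctrl.tip_reach
print('tip W',tip.round(1),'tip local',L(tip).round(1),'tcp local',L(s['eef_pos']).round(1))
print('tool axes local (cols x,y,z)\n',(Z@M).round(3))
E
python3 st.py
```

```text
time_s 3.725
joints [ 0.462  0.472  1.328 -0.991  1.711  0.519]
eef_pos [476.741 291.519 423.214]
ee_rot [ 0.408  0.614  0.609 -0.293]
force [ 0.118 -0.948 -0.865]
tip W [500.5 142.9 337.2] tip local [-74.5 192.3 215.2] tcp local [-73.9 342.8 301.2]
tool axes local (cols x,y,z)
 [[ 0.168  0.986 -0.003]
 [ 0.489 -0.086 -0.868]
 [-0.856  0.144 -0.496]]
```

Call:
drive_tool(rows=[[[0,0,-0.5,-0.01,0.06,0.034],[0,0,-1,-0.01,0.06,0.034],[0,0,-1,-0.01,0.06,0.034]]])

```text
time_s: 4.1
eef_pos: [477.2, 289.9, 320.9]
ee_rot: [0.389, 0.58, 0.642, -0.318]
force: [0.3, -0.2, 1.0]
grip_width: 0.002
```

Call:
drive_tool(rows=[[[0,0,-0.5,0,0,0],[0,0,-1,0,0,0],[0,0,-1,0,0,0]]])

```text
time_s: 4.47
eef_pos: [477.8, 289.2, 220.6]
ee_rot: [0.388, 0.58, 0.642, -0.319]
force: [0.2, 0.2, 0.9]
grip_width: -0.003
```

```bash
python3 st.py
```

```text
time_s 4.475
joints [ 0.457  0.711  1.514 -0.981  1.48   0.755]
eef_pos [477.783 289.231 220.586]
ee_rot [ 0.388  0.58   0.642 -0.319]
force [0.203 0.221 0.915]
tip W [499.9 140.2 134.7] tip local [-75.5 189.7  12.7] tcp local [-73.2 340.4  98.6]
tool axes local (cols x,y,z)
 [[ 0.053  0.998 -0.013]
 [ 0.494 -0.038 -0.869]
 [-0.868  0.04  -0.495]]
```

Call:
drive_tool(rows=[[[0,0,-0.25,0,0,0],[0,0,-0.25,0,0,0]]])

```text
time_s: 4.72
eef_pos: [478.6, 289.1, 197.8]
ee_rot: [0.388, 0.58, 0.641, -0.319]
force: [-0.4, 1.4, -0.2]
grip_width: -0.004
```

Call:
drive_tool(rows=[[[0.04,-0.2,0,0,0,0],[0.08,-0.47,0,0,0,0],[0.08,-0.47,0,0,0,0]]])

```text
time_s: 5.1
eef_pos: [487.5, 240.2, 199.8]
ee_rot: [0.388, 0.581, 0.64, -0.319]
force: [0.7, -0.4, 0.1]
grip_width: -0.001
```

```bash
python3 st.py
python3 - <<'E'
from h import *
import cv2
a=viewer.capture("side")[130:330,220:460,::-1]; b=viewer.capture("top")[170:300,230:420,::-1]
cv2.imwrite("pics/s1.png",cv2.resize(a,None,fx=3.3,fy=3,interpolation=cv2.INTER_CUBIC)); cv2.imwrite("pics/t1.png",cv2.resize(b,None,fx=4,fy=4,interpolation=cv2.INTER_CUBIC))
E
```

```text
time_s 5.1
joints [ 0.371  0.711  1.588 -1.039  1.385  0.787]
eef_pos [487.457 240.232 199.832]
ee_rot [ 0.388  0.581  0.64  -0.319]
force [ 0.659 -0.353  0.107]
tip W [509.4  91.2 113.9] tip local [-74.  139.9  -8.1] tcp local [-71.6 290.5  77.8]
tool axes local (cols x,y,z)
 [[ 0.059  0.998 -0.014]
 [ 0.494 -0.041 -0.869]
 [-0.868  0.044 -0.495]]
```

View pics/s1.png

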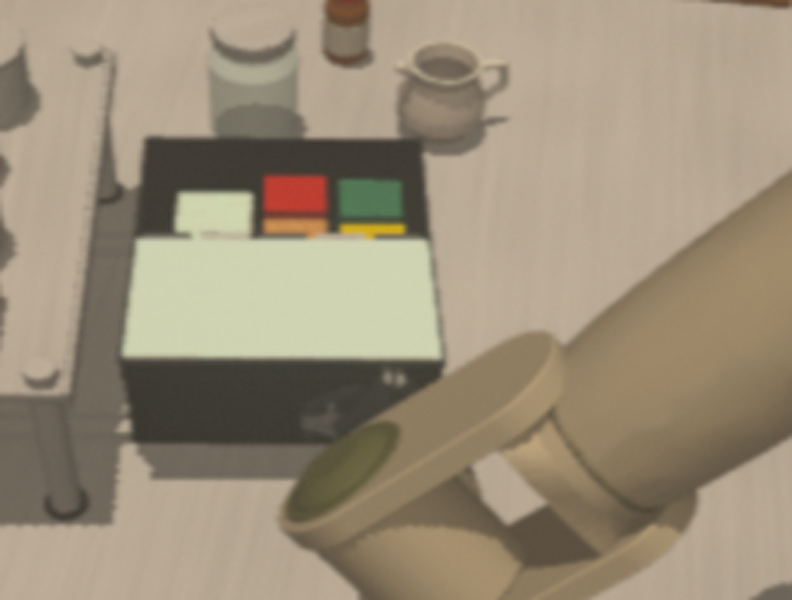

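View pics/t1.png

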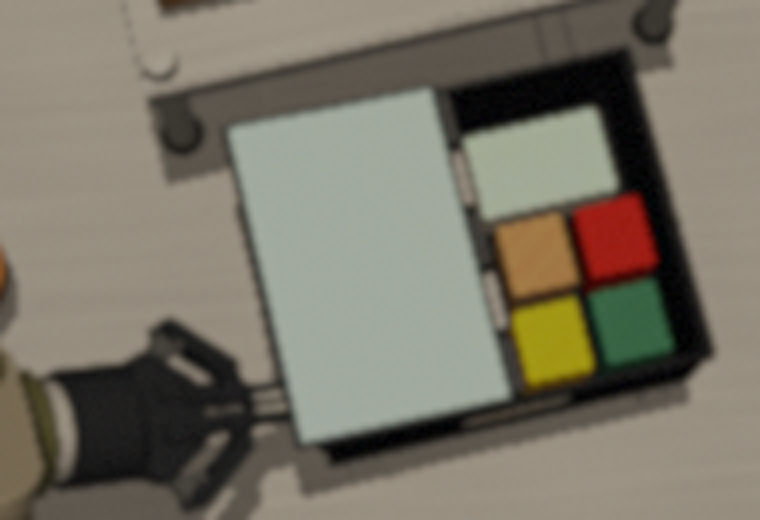

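The closed fingertip is under the lip near its front end: top-view crop at about (285, 400), with the shaft coming in from the left. It isn't touching anything yet. Next I'll work out the arc waypoints.

```bash
cat > wp.py <<'E'
from h import *
import sys
from scipy.spatial.transform import Rotation as R
P=[605.07,-34.85,.1623]
c,sn=np.cos(P[2]),np.sin(P[2]);Z=np.array([[c,sn,0],[-sn,c,0],[0,0,1]])
def target(phi,al,xl=-72,rho=138):
    f,a=np.radians([phi,al]); s=np.array([np.cos(a),np.sin(a)]);n=np.array([-np.sin(a),np.cos(a)])
    e=150-rho
    C=(150*np.array([np.cos(f),np.sin(f)])-e*s) if phi<al else rho*np.array([np.cos(f),np.sin(f)])
    tcp=C-11*n+ctrl.tip_reach*s
    M=np.array([[0,1,0],[np.sin(a),0,-np.cos(a)],[-np.cos(a),0,-np.sin(a)]])  # cols: x,y,z local
    M=np.column_stack([[0,np.sin(a),-np.cos(a)],[1,0,0],[0,-np.cos(a),-np.sin(a)]])
    return Z.T@np.r_[xl,tcp]+[P[0],P[1],122], Z.T@M
def rows(seq,**k):
    s=ctrl.sense();q=s['ee_rot'];M0=R.from_quat([*q[1:],q[0]])
    for phi,al in seq:
        t,M=target(phi,al,**k)
        rv=(R.from_matrix(M)*M0.inv()).as_rotvec()
        print(phi,al,((t-s['eef_pos'])/100).round(2).tolist()+(rv/(np.pi/2)).round(3).tolist())
E
python3 - <<'E'
from wp import *
rows([(4,30),(8,30),(12,31),(17,32),(22,33),(28,34),(34,36)])
E
```

```text
4 30 [-0.01, 0.03, 0.04, -0.001, 0.028, 0.025]
8 30 [-0.01, 0.02, 0.15, -0.001, 0.028, 0.025]
12 31 [-0.0, -0.01, 0.28, 0.01, 0.03, 0.025]
17 32 [0.01, -0.06, 0.43, 0.021, 0.031, 0.025]
22 33 [0.02, -0.12, 0.58, 0.032, 0.033, 0.026]
28 34 [0.03, -0.19, 0.74, 0.043, 0.034, 0.026]
34 36 [0.05, -0.3, 0.93, 0.065, 0.038, 0.026]
```

Call:
drive_tool(rows=[[[-0.01,0.03,0.04,0,0.028,0.025],[-0.01,0.02,0.15,0,0.028,0.025],[0,-0.01,0.28,0.01,0.03,0.025],[0.01,-0.06,0.43,0.02,0.03,0.025],[0.02,-0.12,0.58,0.03,0.03,0.025],[0.03,-0.19,0.74,0.045,0.035,0.025],[0.05,-0.3,0.93,0.065,0.04,0.025],[0.05,-0.3,0.93,0.065,0.04,0.025]]])

```text
time_s: 6.2
eef_pos: [492.4, 210.9, 294.1]
ee_rot: [0.345, 0.578, 0.678, -0.295]
force: [0.3, -0.2, 0.2]
grip_width: -0.002
```

```bash
python3 st.py
python3 - <<'E'
from wp import *
rows([(40,38),(46,40),(52,42),(58,44),(64,46),(70,48),(76,50),(82,53)])
import cv2
a=viewer.capture("side")[130:330,220:460,::-1]; b=viewer.capture("top")[170:300,230:420,::-1]
cv2.imwrite("pics/s2.png",cv2.resize(a,None,fx=3.3,fy=3,interpolation=cv2.INTER_CUBIC)); cv2.imwrite("pics/t2.png",cv2.resize(b,None,fx=4,fy=4,interpolation=cv2.INTER_CUBIC))
E
```

```text
time_s 6.2
joints [ 0.31   0.531  1.579 -0.954  1.372  0.524]
eef_pos [492.407 210.917 294.103]
ee_rot [ 0.345  0.578  0.678 -0.295]
force [ 0.313 -0.231  0.17 ]
tip W [514.5  72.4 192.1] tip local [-72.  120.5  70.1] tcp local [-71.5 260.7 172.1]
tool axes local (cols x,y,z)
 [[ 0.002  1.    -0.003]
 [ 0.588 -0.004 -0.809]
 [-0.809 -0.    -0.588]]
40 38 [0.01, -0.12, 0.15, 0.022, 0.003, 0.002]
46 40 [0.04, -0.25, 0.3, 0.044, 0.007, 0.002]
52 42 [0.06, -0.39, 0.44, 0.066, 0.01, 0.002]
58 44 [0.08, -0.55, 0.57, 0.087, 0.014, 0.002]
64 46 [0.11, -0.71, 0.69, 0.109, 0.017, 0.002]
70 48 [0.14, -0.88, 0.79, 0.131, 0.021, 0.002]
76 50 [0.17, -1.06, 0.88, 0.153, 0.025, 0.002]
82 53 [0.2, -1.27, 0.96, 0.186, 0.03, 0.002]
```

View pics/s2.png

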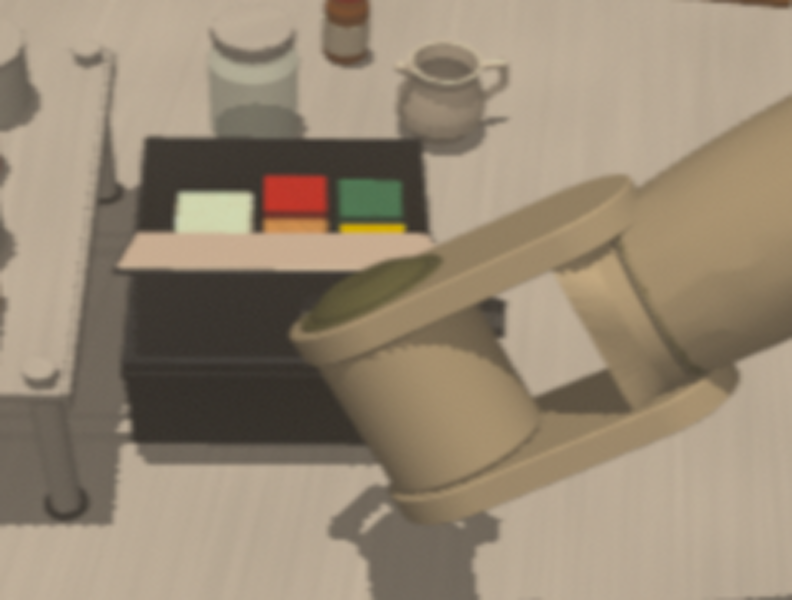

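View pics/t2.png

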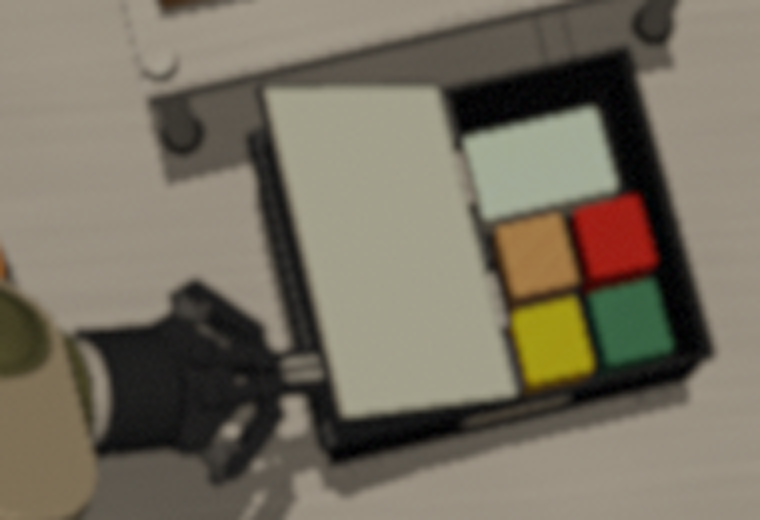

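The leaf is up at roughly 40° in both views. Its white side still faces away from the finger, which is beneath the lip at top-view crop (300–320, 370). I'll continue the arc.

Call:
drive_tool(rows=[[[0.01,-0.12,0.15,0.02,0,0],[0.04,-0.25,0.3,0.045,0.007,0],[0.06,-0.39,0.44,0.065,0.01,0],[0.08,-0.55,0.57,0.087,0.014,0],[0.11,-0.71,0.69,0.11,0.017,0],[0.14,-0.88,0.79,0.13,0.02,0],[0.14,-0.88,0.79,0.13,0.02,0]]])

```text
time_s: 7.18
eef_pos: [506.1, 123.2, 371.2]
ee_rot: [0.273, 0.605, 0.71, -0.234]
force: [-0.0, 0.4, 0.1]
grip_width: 0.003
```

```bash
python3 st.py
python3 - <<'E'
from wp import *
rows([(76,50),(82,53),(88,56),(94,59),(100,62),(106,65),(112,67)])
import cv2
a=viewer.capture("side")[130:330,220:460,::-1]; b=viewer.capture("top")[170:300,230:420,::-1]
cv2.imwrite("pics/s3.png",cv2.resize(a,None,fx=3.3,fy=3,interpolation=cv2.INTER_CUBIC)); cv2.imwrite("pics/t3.png",cv2.resize(b,None,fx=4,fy=4,interpolation=cv2.INTER_CUBIC))
E
```

```text
time_s 7.175
joints [ 0.121  0.369  1.569 -0.777  1.279  0.224]
eef_pos [506.108 123.162 371.21 ]
ee_rot [ 0.273  0.605  0.71  -0.234]
force [-0.033  0.435  0.064]
tip W [524.3   8.1 242.8] tip local [-72.8  55.4 120.8] tcp local [-72.1 171.9 249.2]
tool axes local (cols x,y,z)
 [[ 0.001  1.    -0.004]
 [ 0.741 -0.003 -0.672]
 [-0.672 -0.002 -0.741]]
76 50 [0.03, -0.18, 0.1, 0.024, 0.003, 0.002]
82 53 [0.07, -0.39, 0.19, 0.057, 0.008, 0.002]
88 56 [0.1, -0.6, 0.26, 0.09, 0.013, 0.002]
94 59 [0.14, -0.82, 0.31, 0.123, 0.019, 0.002]
100 62 [0.17, -1.03, 0.35, 0.156, 0.024, 0.002]
106 65 [0.21, -1.25, 0.36, 0.189, 0.029, 0.002]
112 67 [0.24, -1.44, 0.34, 0.211, 0.033, 0.002]
```

View pics/t3.png

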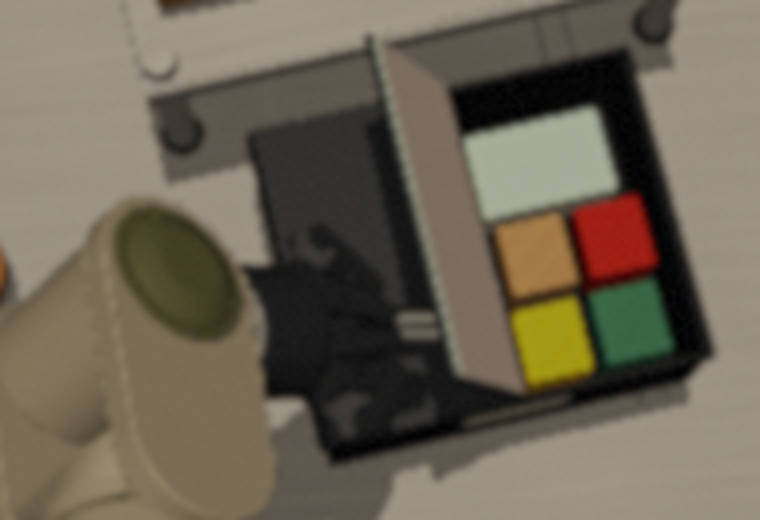

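The leaf is now near upright and the tip is on its dark side, at top-view crop (430, 325). Carrying on.

Call:
drive_tool(rows=[[[0.03,-0.18,0.1,0.024,0.003,0],[0.07,-0.39,0.19,0.057,0.008,0],[0.1,-0.6,0.26,0.09,0.013,0],[0.14,-0.82,0.31,0.123,0.019,0],[0.17,-1.0,0.34,0.15,0.024,0],[0.17,-1.0,0.34,0.15,0.024,0]]])

```text
time_s: 8.02
eef_pos: [523.1, 23.8, 404.0]
ee_rot: [0.187, 0.628, 0.738, -0.161]
force: [0.4, -0.2, 0.1]
grip_width: -0.0
```

```bash
python3 st.py
python3 - <<'E'
from wp import *
rows([(106,65),(112,67),(118,69),(124,71),(130,73),(136,75),(142,77)])
import cv2
a=viewer.capture("side")[130:330,220:460,::-1]; b=viewer.capture("top")[170:300,230:420,::-1]
cv2.imwrite("pics/s4.png",cv2.resize(a,None,fx=3.3,fy=3,interpolation=cv2.INTER_CUBIC)); cv2.imwrite("pics/t4.png",cv2.resize(b,None,fx=4,fy=4,interpolation=cv2.INTER_CUBIC))
E
```

```text
time_s 8.025
joints [-0.105  0.312  1.527 -0.517  1.213 -0.103]
eef_pos [523.051  23.847 404.036]
ee_rot [ 0.187  0.628  0.738 -0.161]
force [ 0.371 -0.158  0.118]
tip W [535.7 -58.1 251.8] tip local [-72.2 -11.8 129.8] tcp local [-71.5  71.2 282. ]
tool axes local (cols x,y,z)
 [[ 0.     1.    -0.004]
 [ 0.878 -0.002 -0.478]
 [-0.478 -0.004 -0.878]]
106 65 [0.04, -0.26, 0.03, 0.04, 0.004, 0.001]
112 67 [0.07, -0.44, 0.01, 0.062, 0.008, 0.001]
118 69 [0.1, -0.63, -0.02, 0.084, 0.011, 0.001]
124 71 [0.13, -0.81, -0.07, 0.105, 0.015, 0.001]
130 73 [0.15, -0.97, -0.14, 0.127, 0.018, 0.001]
136 75 [0.18, -1.14, -0.22, 0.149, 0.022, 0.001]
142 77 [0.21, -1.29, -0.31, 0.171, 0.025, 0.001]
```

View pics/t4.png

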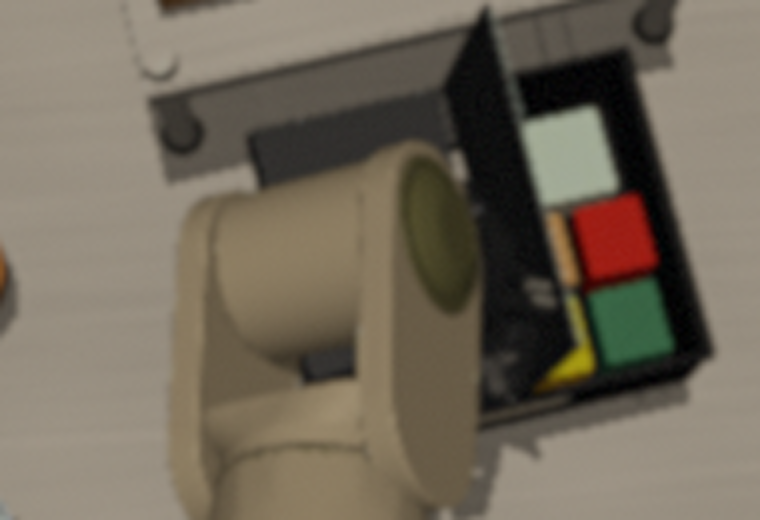

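Call:
drive_tool(rows=[[[0.04,-0.26,0.03,0.04,0.004,0],[0.07,-0.44,0.01,0.062,0.008,0],[0.1,-0.63,-0.02,0.084,0.011,0],[0.13,-0.81,-0.07,0.105,0.015,0],[0.15,-0.97,-0.14,0.127,0.018,0],[0.15,-0.97,-0.14,0.127,0.018,0]]])

```text
time_s: 8.88
eef_pos: [537.9, -72.0, 389.2]
ee_rot: [0.113, 0.641, 0.753, -0.097]
force: [0.2, -0.6, 0.5]
grip_width: 0.001
```

```bash
python3 st.py
python3 - <<'E'
from wp import *
rows([(136,75),(142,77),(148,79),(154,81),(160,83),(166,85),(171,86),(176,87),(179,88),(181,88)])
E
```

```text
time_s 8.875
joints [-0.309  0.353  1.493 -0.288  1.174 -0.374]
eef_pos [537.942 -72.013 389.243]
ee_rot [ 0.113  0.641  0.753 -0.097]
force [ 0.231 -0.638  0.547]
tip W [ 545.9 -122.3  223.5] tip local [-72.5 -76.7 101.5] tcp local [-72.3 -25.8 267.2]
tool axes local (cols x,y,z)
 [[ 0.001  1.    -0.002]
 [ 0.956 -0.001 -0.293]
 [-0.293 -0.001 -0.956]]
136 75 [0.03, -0.18, -0.07, 0.023, 0.003, 0.001]
142 77 [0.06, -0.33, -0.16, 0.045, 0.006, 0.001]
148 79 [0.08, -0.47, -0.26, 0.067, 0.01, 0.001]
154 81 [0.1, -0.59, -0.37, 0.089, 0.014, 0.001]
160 83 [0.12, -0.71, -0.49, 0.111, 0.017, 0.001]
166 85 [0.13, -0.81, -0.62, 0.132, 0.021, 0.001]
171 86 [0.14, -0.86, -0.73, 0.143, 0.023, 0.001]
176 87 [0.15, -0.91, -0.85, 0.154, 0.024, 0.001]
179 88 [0.16, -0.94, -0.92, 0.165, 0.026, 0.001]
181 88 [0.16, -0.94, -0.97, 0.165, 0.026, 0.001]
```

Call:
drive_tool(rows=[[[0.03,-0.18,-0.07,0.023,0.003,0],[0.06,-0.33,-0.16,0.045,0.006,0],[0.08,-0.47,-0.26,0.067,0.01,0],[0.1,-0.59,-0.37,0.089,0.014,0],[0.12,-0.71,-0.49,0.11,0.017,0],[0.13,-0.81,-0.62,0.13,0.02,0],[0.14,-0.86,-0.73,0.143,0.023,0],[0.15,-0.91,-0.82,0.154,0.024,0],[0.15,-0.91,-0.82,0.154,0.024,0]]])

```text
time_s: 10.0
eef_pos: [552.9, -163.2, 306.4]
ee_rot: [0.02, 0.648, 0.761, -0.017]
force: [-0.4, 0.7, -0.3]
grip_width: 0.004
```

```bash
python3 st.py
python3 - <<'E'
from wp import *
rows([(176,88),(178,88),(180,88),(182,88)])
import cv2
a=viewer.capture("side")[130:330,220:460,::-1]; b=viewer.capture("top")[170:300,230:420,::-1]
cv2.imwrite("pics/s5.png",cv2.resize(a,None,fx=3.3,fy=3,interpolation=cv2.INTER_CUBIC)); cv2.imwrite("pics/t5.png",cv2.resize(b,None,fx=4,fy=4,interpolation=cv2.INTER_CUBIC))
E
```

```text
time_s 10.0
joints [-0.484  0.511  1.474 -0.047  1.126 -0.626]
eef_pos [ 552.889 -163.22   306.447]
ee_rot [ 0.02   0.648  0.761 -0.017]
force [-0.434  0.725 -0.255]
tip W [ 554.2 -172.1  133.3] tip local [ -72.4 -127.3   11.3] tcp local [ -72.2 -118.3  184.4]
tool axes local (cols x,y,z)
 [[ 0.001  1.    -0.001]
 [ 0.999 -0.001 -0.052]
 [-0.052 -0.001 -0.999]]
176 88 [0.01, -0.02, -0.02, 0.011, 0.001, 0.001]
178 88 [0.01, -0.03, -0.07, 0.011, 0.001, 0.001]
180 88 [0.01, -0.03, -0.12, 0.011, 0.001, 0.001]
182 88 [0.01, -0.03, -0.16, 0.011, 0.001, 0.001]
```

View pics/s5.png

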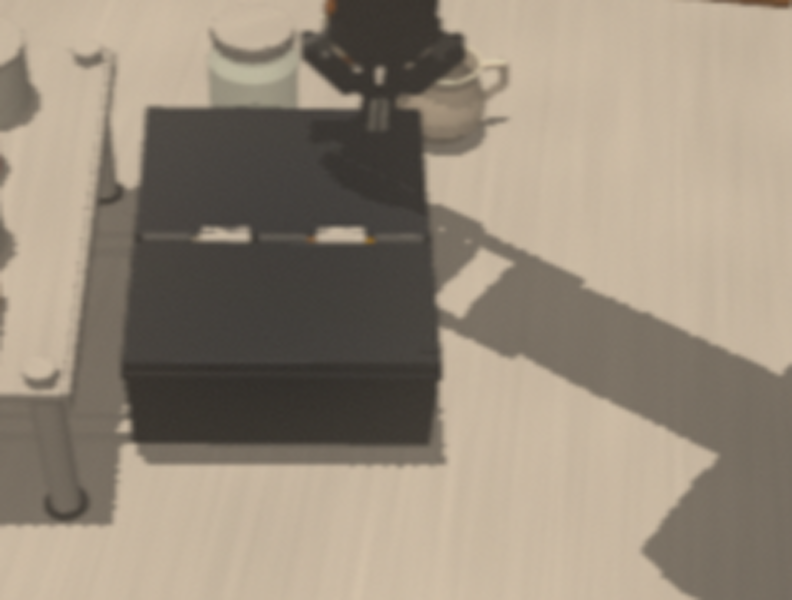

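The leaf is nearly shut with its dark side up. In the side-view crop its edge is near y = 108 and the tip is at (378, 120). I'll press it gently to the stop.

Call:
drive_tool(rows=[[[0.01,-0.02,-0.04,0.01,0,0],[0.01,-0.02,-0.08,0.01,0,0],[0.01,-0.02,-0.11,0.01,0,0],[0.01,-0.02,-0.11,0.01,0,0]]])

```text
time_s: 10.6
eef_pos: [553.9, -164.8, 296.1]
ee_rot: [0.015, 0.648, 0.762, -0.011]
force: [-0.6, -0.4, -0.8]
grip_width: -0.004
```

Call:
drive_tool(rows=[[[0,0,-0.02,0,0,0],[0,0,-0.02,0,0,0]]])

```text
time_s: 10.85
eef_pos: [554.0, -164.8, 295.3]
ee_rot: [0.016, 0.648, 0.762, -0.011]
force: [-2.2, 1.6, 8.3]
grip_width: 0.002
```

The contact force rose to 8 N at a tip height of 122 mm, which matches the stop. I'll lift off and look.

Call:
drive_tool(rows=[[[0,0,0.4,0,0,0],[0,0,0.8,0,0,0],[-0.3,0,1,0,0,-0.1],[-0.6,0,1,0,0,-0.2],[-1,0,1,0,0,-0.3],[-1,0,1,0,0,-0.4],[-1,0,1,0,0,-0.5],[-1,0,1,0,0,-0.5]]])

```text
time_s: 11.85
eef_pos: [453.9, -164.7, 395.4]
ee_rot: [0.01, 0.889, 0.457, -0.016]
force: [-0.0, 0.6, -0.1]
grip_width: 0.002
```

```bash
python3 st.py
python3 - <<'E'
from wp import *
import cv2
a=viewer.capture("side")[110:310,220:460,::-1]; b=viewer.capture("top")[170:300,230:420,::-1]
cv2.imwrite("pics/s6.png",cv2.resize(a,None,fx=3.3,fy=3,interpolation=cv2.INTER_CUBIC)); cv2.imwrite("pics/t6.png",cv2.resize(b,None,fx=4,fy=4,interpolation=cv2.INTER_CUBIC))
E
```

```text
time_s 11.85
joints [-0.585  0.229  1.633 -0.04   1.278  0.049]
eef_pos [ 453.937 -164.739  395.38 ]
ee_rot [ 0.01   0.889  0.457 -0.016]
force [-0.042  0.622 -0.11 ]
tip W [ 450.6 -170.5  222.1] tip local [-174.4 -108.9  100.1] tcp local [-170.1 -103.8  273.4]
tool axes local (cols x,y,z)
 [[ 0.706  0.708 -0.025]
 [ 0.707 -0.707 -0.03 ]
 [-0.038  0.004 -0.999]]
```

View pics/s6.png

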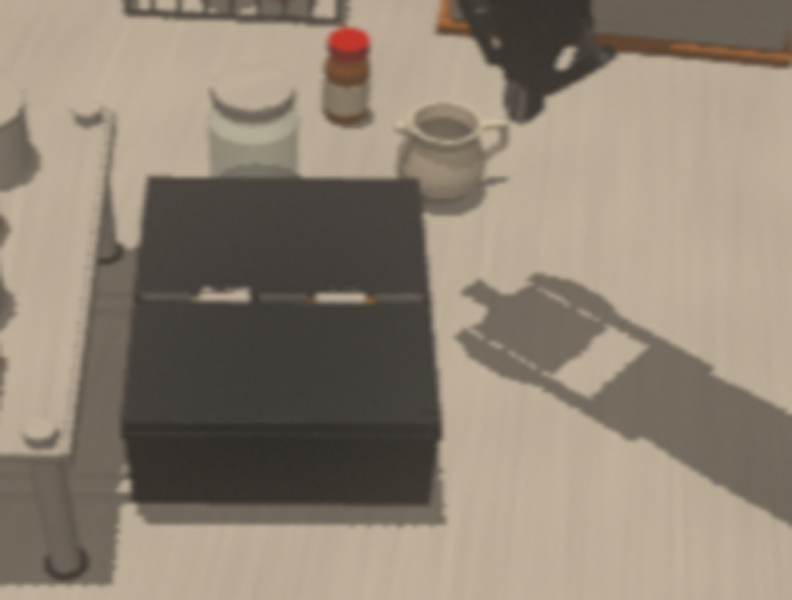

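View pics/t6.png

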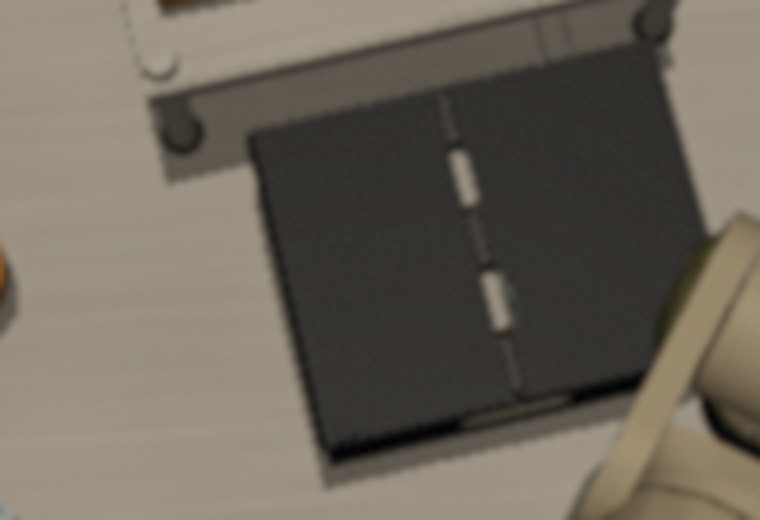

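The leaf lies dark side up over the compartment and the arm is clear. I'll check its angle numerically.

Run:
```python
from h import *
P=[605.07,-34.85,.1623]
m=(np.array([(150,178),(418,180),(142,297),(422,297)])+.5)/[3.3,3]-.5+[220,110]
print(m.round(1))
for deg in (0,3,6): print(deg,proj("side",toW(P,[leaf(np.radians(deg),110,150,0),leaf(np.radians(deg),-110,150,0)])).round(1))
print(proj("side",toW(P,[[110,0,0],[-110,0,0]])).round(1))
```

```text
[[265.1 169. ]
 [346.3 169.7]
 [262.7 208.7]
 [347.5 208.7]]
0 [[264.2 168.2]
 [347.  169.2]]
3 [[264.1 166. ]
 [347.3 167. ]]
6 [[263.9 163.9]
 [347.5 164.9]]
[[260.4 208.8]
 [350.2 209.8]]
```

Call:
drive_tool(rows=[[[-0.2,0.3,0,0,0,-0.1],[-0.4,0.6,0,0,0,-0.2],[-0.6,0.9,-0.1,0,0,-0.3],[-0.6,0.9,-0.3,0,0,-0.4],[-0.6,0.9,-0.5,0,0,-0.5],[-0.6,0.9,-0.5,0,0,-0.5]]])

```text
time_s: 12.7
eef_pos: [393.9, -74.6, 344.6]
ee_rot: [0.003, 0.996, 0.084, -0.02]
force: [0.8, -0.3, 0.3]
grip_width: -0.004
```

Call:
drive_tool(rows=[[[0,0,-0.1,0.015,-0.1,0],[0,0,-0.3,0.03,-0.2,0],[0,0,-0.5,0.045,-0.27,0],[0,0,-0.5,0.045,-0.27,0]]])

```text
time_s: 13.2
eef_pos: [393.7, -74.7, 294.5]
ee_rot: [-0.015, 0.978, 0.084, 0.192]
force: [-0.0, -0.8, 0.6]
grip_width: 0.003
```

```bash
python3 st.py
```

```text
time_s 13.2
joints [-0.534  0.127  2.076  0.399  0.675  0.585]
eef_pos [393.73  -74.746 294.516]
ee_rot [-0.015  0.978  0.084  0.192]
force [-0.006 -0.779  0.631]
tip W [458.4 -64.1 134. ] tip local [-149.4   -5.2   12. ] tcp local [-215.    -5.2  172.5]
tool axes local (cols x,y,z)
 [[ 0.926  0.008  0.378]
 [ 0.009 -1.     0.   ]
 [ 0.378  0.003 -0.926]]
```

The leaf is shut: its lip matches the 0° projection to within 1 px. Next I'll descend in front of the bin face.

Call:
drive_tool(rows=[[[0,0.05,-0.4,0,0,0],[0,0.05,-0.72,0,0,0],[0,0.05,-0.72,0,0,0]]])

```text
time_s: 13.58
eef_pos: [394.0, -69.7, 222.3]
ee_rot: [-0.016, 0.978, 0.085, 0.191]
force: [0.6, -0.7, 0.8]
grip_width: -0.002
```

```bash
python3 st.py
```

```text
time_s 13.575
joints [-0.522  0.278  2.145  0.549  0.477  0.414]
eef_pos [394.041 -69.719 222.307]
ee_rot [-0.016  0.978  0.085  0.191]
force [ 0.607 -0.662  0.776]
tip W [458.2 -58.7  61.6] tip local [-1.488e+02  1.000e-01 -6.040e+01] tcp local [-213.9   -0.3  100.3]
tool axes local (cols x,y,z)
 [[ 0.927  0.011  0.376]
 [ 0.011 -1.     0.003]
 [ 0.376  0.002 -0.927]]
```

Call:
drive_tool(rows=[[[0.12,0.02,0,0,0,0],[0.24,0.04,0,0,0,0],[0.36,0.06,0,0,0,0],[0.48,0.08,0,0,0,0],[0.6,0.1,0,0,0,0],[0.72,0.12,0,0,0,0],[0.84,0.14,0,0,0,0],[0.98,0.16,0,0,0,0],[0.98,0.16,0,0,0,0]]])

```text
time_s: 14.7
eef_pos: [492.8, -53.5, 223.0]
ee_rot: [-0.015, 0.978, 0.086, 0.191]
force: [0.3, 0.1, -0.3]
grip_width: 0.0
```

```bash
python3 st.py
python3 - <<'E'
from wp import *
import cv2
a=viewer.capture("side")[110:310,180:420,::-1]
cv2.imwrite("pics/s7.png",cv2.resize(a,None,fx=3.3,fy=3,interpolation=cv2.INTER_CUBIC))
E
```

```text
time_s 14.7
joints [-0.378  0.44   1.88   0.403  0.522  0.696]
eef_pos [492.825 -53.544 223.021]
ee_rot [-0.015  0.978  0.086  0.191]
force [ 0.298  0.072 -0.251]
tip W [557.2 -42.6  62.4] tip local [-48.5   0.1 -59.6] tcp local [-113.8   -0.3  101. ]
tool axes local (cols x,y,z)
 [[ 0.926  0.013  0.376]
 [ 0.013 -1.     0.002]
 [ 0.376  0.003 -0.926]]
```

View pics/s7.png

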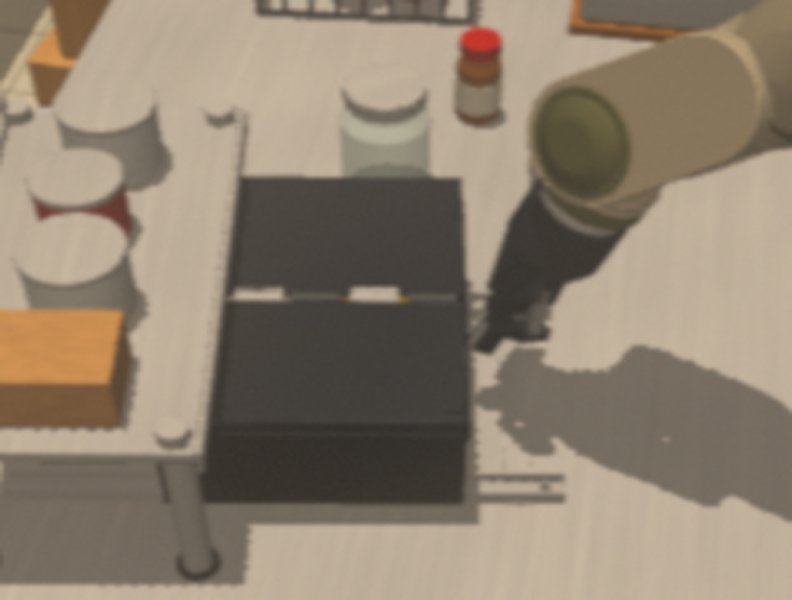

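The bin is sliding in straight, with its front edge now at side-view x ≈ 468 and the leaf still flat. I'll keep pushing.

Call:
drive_tool(rows=[[[0.12,0.02,0,0,0,0],[0.24,0.04,0,0,0,0],[0.36,0.06,0,0,0,0],[0.48,0.08,0,0,0,0],[0.6,0.1,0,0,0,0],[0.72,0.12,0,0,0,0],[0.84,0.14,0,0,0,0],[0.92,0.15,0,0,0,0],[0.92,0.15,0,0,0,0]]])

```text
time_s: 15.88
eef_pos: [584.8, -38.5, 222.9]
ee_rot: [-0.015, 0.978, 0.086, 0.192]
force: [0.5, 0.1, -0.6]
grip_width: -0.001
```

Call:
drive_tool(rows=[[[0.03,0.005,0,0,0,0],[0.05,0.008,0,0,0,0],[0.05,0.008,0,0,0,0]]])

```text
time_s: 16.25
eef_pos: [589.8, -37.7, 222.9]
ee_rot: [-0.015, 0.978, 0.086, 0.192]
force: [-1.6, 0.9, -0.6]
grip_width: -0.003
```

```bash
python3 st.py
```

```text
time_s 16.25
joints [-0.285  0.603  1.591  0.29   0.616  0.901]
eef_pos [589.841 -37.688 222.924]
ee_rot [-0.015  0.978  0.086  0.192]
force [-1.593  0.883 -0.561]
tip W [654.3 -26.8  62.3] tip local [ 49.9   0.  -59.7] tcp local [-15.5  -0.3 100.9]
tool axes local (cols x,y,z)
 [[ 0.926  0.012  0.377]
 [ 0.012 -1.     0.002]
 [ 0.377  0.003 -0.926]]
```

Call:
drive_tool(rows=[[[0.02,0.003,0,0,0,0],[0.03,0.005,0,0,0,0]]])

```text
time_s: 16.5
eef_pos: [592.7, -37.2, 222.9]
ee_rot: [-0.015, 0.978, 0.086, 0.191]
force: [-9.8, -2.1, 4.4]
grip_width: 0.001
```

Call:
drive_tool(rows=[[[0.02,0.003,0,0,0,0],[0.03,0.005,0,0,0,0]]])

```text
time_s: 16.75
eef_pos: [594.2, -37.2, 223.1]
ee_rot: [-0.016, 0.978, 0.087, 0.188]
force: [-35.6, -7.3, 21.3]
grip_width: 0.001
```

The force jumped to 36 N, so the bin is against its stop at about the expected place. I'll back off along the push line and lift.

Call:
drive_tool(rows=[[[-0.3,-0.05,0,0,0,0],[-0.7,-0.11,0,0,0,0],[-1,-0.16,0.2,0,0,0],[-1,-0.16,0.7,0,0,0],[-1,-0.16,1,0,0,0],[-1,-0.16,1,0,0,0]]])

```text
time_s: 17.5
eef_pos: [494.8, -53.3, 325.5]
ee_rot: [-0.015, 0.978, 0.087, 0.191]
force: [-0.2, 0.8, 0.0]
grip_width: -0.0
```

Call:
drive_tool(rows=[[[-0.4,-0.1,0.3,0,0,0],[-0.8,-0.2,0.6,0,0,0],[-1,-0.2,0.8,0,0,0],[-1,-0.2,0.8,0,0,0]]])

```text
time_s: 18.0
eef_pos: [394.5, -73.5, 406.1]
ee_rot: [-0.014, 0.977, 0.086, 0.192]
force: [1.0, -1.2, -0.4]
grip_width: -0.001
```

```bash
python3 st.py
python3 - <<'E'
from wp import *
import cv2
a=viewer.capture("side")[:,:,::-1]; cv2.imwrite("pics/s8.png",a)
b=viewer.capture("top")[:,:,::-1]; cv2.imwrite("pics/t8.png",b)
cv2.imwrite("pics/t8z.png",cv2.resize(b[90:290,230:430],None,fx=3,fy=3,interpolation=cv2.INTER_CUBIC))
E
```

```text
time_s 18.0
joints [-0.53  -0.03   1.91   0.294  0.977  0.734]
eef_pos [394.451 -73.485 406.114]
ee_rot [-0.014  0.977  0.086  0.192]
force [ 0.964 -1.163 -0.402]
tip W [459.1 -63.1 245.6] tip local [-148.6   -4.3  123.6] tcp local [-214.1   -4.1  284.1]
tool axes local (cols x,y,z)
 [[ 0.926  0.013  0.378]
 [ 0.014 -1.    -0.001]
 [ 0.378  0.006 -0.926]]
```

View pics/s8.png

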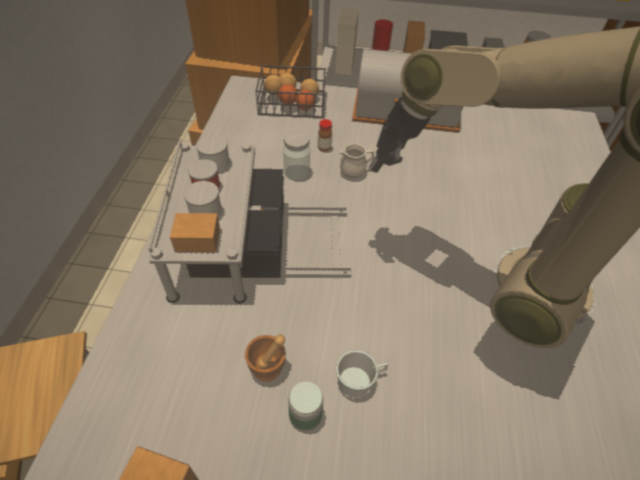

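View pics/t8.png

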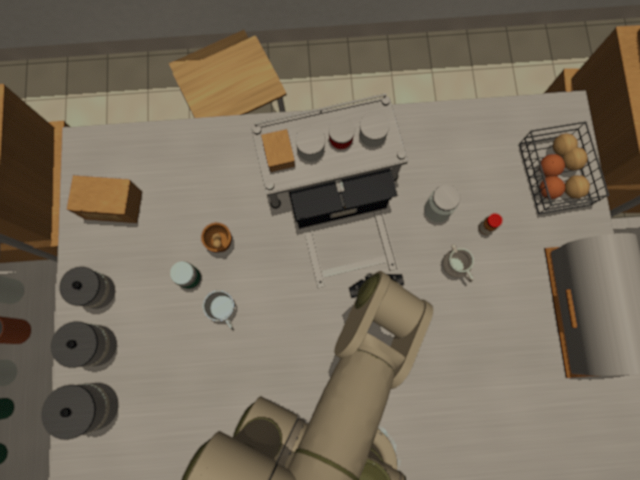

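View pics/t8z.png

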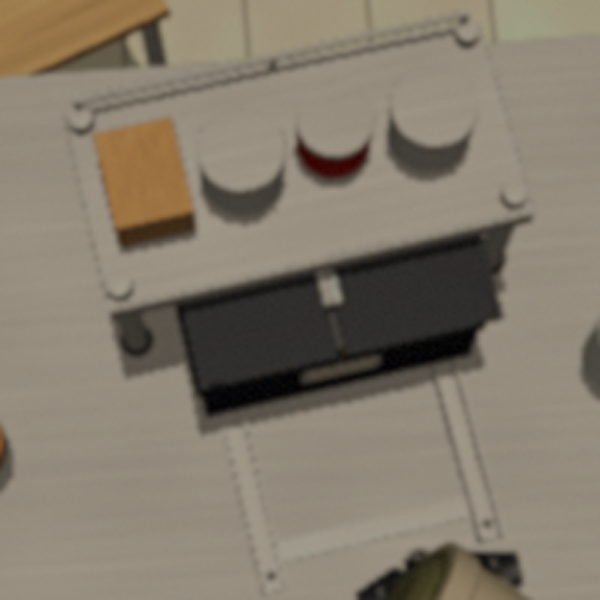

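Run:
```python
from h import *
P=[605.07,-34.85,.1623]; c,s=np.cos(P[2]),np.sin(P[2])
for n,uv,z in [("trackL",(272,590),14),("trackR",(488,540),14),("lidfrontL",(204,388),122),("lidfrontR",(500,315),122)]:
    u=(np.array(uv)+.5)/3-.5+[230,90]; w=ray("top",u,z)[:2]-P[:2]; print(n,(c*w[0]+s*w[1]).round(1),(-s*w[0]+c*w[1]).round(1))
print(proj("side",toW(P,[[62,130,0],[62,-150,0],[62,130,-106]])))
```

```text
trackL -113.8 108.1
trackR -115.4 -99.7
lidfrontL 61.6 127.4
lidfrontR 65.2 -145.5
[[277.66844446 250.18785981]
 [282.34484987 168.45697857]
 [279.29893548 277.63827686]]
```

The bin's front is 178 mm past the track ends, against 175 mm expected for fully home (within measurement error). The leaf is flat, the bystanders look unmoved and the arm is clear, so I'm handing in.

```bash
python3 -c "
from rig import ctrl
print(ctrl.finish_job())"
```

```text
the job is handed in; nothing more can be done
None
```

The leaf is shut flat over the open compartment and the bin is pushed home under the shelf. I handed the job in at about 18 s with the arm clear of everything.

With the gripper shut, I put the fingertip under the front end of the lip and swung the leaf over the spine, touching only its dark side. I pressed it shut at about 8 N while the bin was still out, then pushed the bin by the centre of its front until it met its stop.

**Last checks**
- **Leaf:** after lift-off, its lip matched the shut position in the side view to within 1 px. It was still flat in the pictures after the push.
- **Bin:** the push force rose to about 42 N in total (36 N along the push) when the bin met its stop. The front then measured 178 mm past the track ends, against 175 mm expected. I put the 3 mm difference down to measurement error.
- **Bystanders:** the jar, measuring cup, creamer, mortar, spice jar and can all look unmoved in the last pictures. I compared these by eye and did not re-measure them.
- **Not confirmed:** the wrist force reading stayed near zero while the leaf was turning, so contact along the arc was checked only from the pictures.

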